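# Right the fallen capacitor and hold the gauge arm at its mark

## Robot

A 6-joint arm with a two-finger parallel gripper is mounted at the origin on the work surface. World frame = base frame: x ahead of the robot, y to its left, z up, the work surface at z = 0. Lengths are in mm, angles in rad, forces in N, time in s.
With the tool pointing down it reaches from about 225 to 725 mm from the base axis. Payload 3.1 kg.
Tool frame: the origin (TCP) lies on the centre line of the jaws, within the pads' length; the fingertips stand 17 mm ahead of it and the grasp point (between the pads) lies 2 mm behind it (manip.tip_reach is the distance from the TCP to the fingertips, in mm); z points along the fingers, y is the line along which they close (so a half turn about z gives the same grasp; the last joint's range is limited). The gripper opens to 85 mm and grips with 20 to 120 N. Pads are 22 mm wide; open, the fingers measure 114 mm over their backs; the gripper's body (76 mm by 85 mm) begins 54 mm behind the grasp point. The pads swing forward as they close: fully open they stand 13 mm farther back than shut.
Start: joints at [-1.458, 0.048, 0.099, 1.622, 0, 1.443], TCP at [125.187, -509.849, 248.312] pointing down, gripper open.
Joint ranges: [-2.91, 2.91], [-0.99, 1.94], [-1.21, 1.42], [-2.12, 2.29], [-1.49, 1.47], [-3.14, 3.14]. Speed limits (rad/s): [2.79, 2.79, 3.14, 3.14, 3.14, 3.14].

## Interface

Orientations are given as a unit quaternion [x, y, z, w].
In Python, from station import manip gives the robot as it stands.
- The arm moves only by the tool arm_command, never from a script. Its argument "series" is a list of rows, each an object of numbers: "ax", "ay", "az": the turn, a rotation vector about the tool's x, y, z in rad; "dx", "dy", "dz": the shift along the tool's x, y, z in mm; "hand": the finger opening in mm, from 0 to 85.4. A call has 1 to 20 rows; each row shifts and turns the commanded pose from where the row before left it, along the tool's axes as they then stand; what a row does not reach is not made up. A row lasts 1/12 s, in which the tool goes at most 41.7 mm and 7.16 degrees, less where a joint would pass 70% of its speed; a pose out of reach is approached as far as the arm can. A call is refused whole if a number of a shift passes 41.7 or a number of a turn 0.125, either way. A call with a gripper value outside its range is refused whole. The fingers move at their own pace and stop on an object; "grip_force" is the grip in N (left out, the last holds). Time passes only in rows, so rows that do not move let the fingers close. It gives the time, the measured TCP pose, the force, the opening and the grip force at its end, in the units of the state.
- manip.get_state(): the state, without advancing time (a new reading comes with each control period).
- manip.snapshot(name): name is "side" or "top" or "wrist"; returns a dict with "image" (384x512x3 uint8, red, green, blue), "fx", "fy", "cx", "cy" (pixels), "cam_to_world" (4x4, takes a point from camera to world coordinates). Camera axes: x right, y down, z forward; pixel columns grow to the right and rows downward; lengths in mm; the calibration is good to about 2 mm. A picture is of the moment at which its call begins. There is no depth.
- manip.sign_off(): hands the job in; it is judged then, once.
Trained networks look in a picture, given as the dict that the camera call returned (one of the last four; its "shot" number tells which), for a name from the list of things; names that differ only in an ending like _2 or _b are one class to them, and where a whole thing is asked for, a point or a joint stands for the part that bears it (a point fixed in the world has none). Each returns a list of dicts, best first, with "p" (0 to 1); they miss things now and then, are a little off and sometimes report something else, mostly with a low value. They report only what shows in the picture. A call takes as long as a camera call. They do not tell look-alikes from the thing itself.
- manip.recognise(picture, label): "box" ([centre column, centre row, width, height] in pixels, round what is visible of it).
The state is a dict: "time_s": time; "joint_positions": joint angles; "dq": joint speeds; "joint_torque": joint torques, N m; "ee_pos": TCP position; "tool_rot": TCP orientation; "wrist_force": force on the tool from outside, world axes, zero at the start; "ft_torque": the same for the moment, N m; "opening": finger opening in mm; "gripper_force": force on a finger pad.
Only numpy, scipy, OpenCV 4.12 (cv2) and the standard library are available. Lean on these libraries where they do the work, as an engineer would, in place of code of your own. Each camera call takes 0.05 s, during which the arm holds its last target. There are 200 camera calls.

## Task

The row of salvaged capacitors is to be gauged: stand the fallen blue one upright on its base in its lane, between the yellow lines, and let go of it. Then push the gauge's red lock button all the way down so that it stays down, take hold of the black knob and draw the spring-loaded telescoping arm out until its orange pointer is over the red band on the white scale. Finish while still holding the knob there, since the arm springs back when let go, and leave the other capacitors and everything else on the bench standing where they are.

Things in the scene. Friction and masses are not known exactly. Their poses are not given: they have to be found in the camera images.
- fallen_center (a point): the fallen capacitor: blue-sleeved cylinder, 42 mm in diameter, 80 mm long, two 5 mm brass terminals on top, about 0.16 kg. Lies on the mat within about 20 degrees of the lane's line, top end towards the lane's +y. Point at its centre; its z axis runs from base to top (40 mm to either end) and must finally point up. Set down leaning up to 15 degrees and let go, it rocks upright by itself.
- lane: the lane: a fixed black rubber mat, 130 mm (x) by 580 mm (y, along the lane), 4 mm thick, with a yellow line along each long edge (inner edges 52 mm from the middle). Four places about 140 mm apart along y: three hold standing capacitors, one the fallen one. Origin at the middle of its underside, on the bench top.
- cap_a_center (a point): capacitor standing in the lane, a bystander: an upright cylinder 42 mm in diameter and 80 mm tall plus two 5 mm brass terminals on top, green sleeve. Point at its centre, half-way up.
- cap_b_center (a point): capacitor standing in the lane, a bystander: an upright cylinder 42 mm in diameter and 80 mm tall plus two 5 mm brass terminals on top, black sleeve. Point at its centre, half-way up.
- cap_c_center (a point): capacitor standing in the lane, a bystander: an upright cylinder 42 mm in diameter and 80 mm tall plus two 5 mm brass terminals on top, white sleeve. Point at its centre, half-way up.
- gauge: the fixed telescoping gauge: steel foot plate 100 mm (x) by 370 mm (y), 8 mm thick, with a grey housing 44 mm wide (x) and 170 mm long (y -165 to +5 mm), its top 40 mm above the bench. The arm slides out of the housing's +y end, along the gauge's +y axis. A white scale with black ticks every 10 mm lies along its +x side, top at 18 mm. Origin on the bench top, under the arm's centre line.
- gauge_arm (a joint): extension of the telescoping arm: 0 fully in (start), grows as it is drawn out along the gauge's +y, at most 0.130 m. Until the lock button is down it moves only about 1 mm. A spring draws it back in, with 3 N at 0 rising to 8 N at full stretch; released, it returns to 0.
- knob (a point): the black upright round post on the arm's end block, by which the arm is drawn out: 20 mm in diameter, 48 mm tall, from 37 to 85 mm above the bench (the end block under it is 34 mm in x by 30 mm in y). Point on its axis, 62 mm above the bench; it moves with the arm.
- pointer (a point): tip half of the orange pointer, a thin bar 3 mm wide along y that reaches from the end block over the white scale, 23 mm above the bench. It moves with the arm and has the knob's y in the gauge's frame.
- mark (a point): the red band clipped over the white scale: 10 mm wide along the gauge's y; point at the middle of its top. The arm is right when pointer and mark have the same y in the gauge's frame. It does not move during the job; the arm has to come out 45 to 110 mm.
- lock_top (a point): centre of the top face of the red lock button on the gauge's housing: 28 mm in diameter, its top 54 mm above the bench at the start. Pressed straight down.
- lock (a joint): how far the lock button is pressed: 0 up and locked (start), 0.010 m fully down. It is stiff (about 3.5 N), has no return spring, and stays where it is pushed; the arm is free from about 7 mm.
- tape_roll: bystander: roll of blue tape lying flat, 90 mm in diameter, 25 mm high, origin under its centre.
- cleaner: bystander: standing spray can, 52 mm in diameter, 150 mm tall, origin under its centre.
- driver: bystander: screwdriver lying on the bench.
- mug: bystander: white mug, 80 mm in diameter, 90 mm tall, origin under its centre.
- relay_box: bystander: small cardboard box 60 x 90 x 50 mm, origin under its centre.
Mind the look-alikes: they are no part of the job. What is shaped like the part that bears fallen_center but pink is not meant.

How it is judged:
By the outcome, as a careful person would: the job done as asked, in the order asked, and still so for the second after the job is handed in, while the arm keeps its last pose, push and grip.
It also fails if it takes over 69 s, if anything falls off the work surface, if the arm or the gripper's body presses on something with over 40 N, if the wrist force passes 120 N, or if a joint passes its speed limit or range.

## Working session

There is one attempt and no reset: what is moved stays moved. The work goes in short steps, Python scripts to look and compute and a tool call to move; the robot and the scene stay as the last step left them, time stands still between calls to the robot, and variables do not carry over. Pictures are saved under pics/ and viewed, at most 10 in all, crops included, and the job is handed in when it is done.

Besides the shell and the picture viewer there is one more tool, called after "Call:" as name(argument=value, ...) on one line, values as JSON. arm_command: Moves the arm, as the interface text tells. Its arguments: {"type":"object","properties":{"series":{"type":"array","items":{"type":"object","properties":{"ax":{"type":"number"},"ay":{"type":"number"},"az":{"type":"number"},"dx":{"type":"number"},"dy":{"type":"number"},"dz":{"type":"number"},"hand":{"type":"number"}}}},"grip_force":{"type":"number"}},"required":["series"]}

```bash
mkdir -p pics; cat > h.py <<'E'
import numpy as np, cv2
from station import manip
def save(s,n): cv2.imwrite('pics/'+n+'.png',s['image'][:,:,::-1])
def ray(s,u,v):
    T=np.array(s['cam_to_world']);d=T[:3,:3]@np.array([(u-s['cx'])/s['fx'],(v-s['cy'])/s['fy'],1]);return T[:3,3],d
def at(s,u,v,z):
    o,d=ray(s,u,v);return o+d*(z-o[2])/d[2]
def proj(s,p):
    T=np.array(s['cam_to_world']);q=T[:3,:3].T@(np.array(p)-T[:3,3]);return np.array([s['fx']*q[0]/q[2]+s['cx'],s['fy']*q[1]/q[2]+s['cy']])
E
python3 - <<'E'
from h import *
st=manip.get_state();print(st['ee_pos'],st['tool_rot'],st['opening'])
ims=[]
for n in('top','side'):
    s=manip.snapshot(n);save(s,n);print(n,s['fx'],np.round(s['cam_to_world'],3).tolist())
    for l,z in dict(fallen_center=25,lane=4,cap_a_center=44,gauge=20,knob=62,pointer=23,mark=18,lock_top=54).items():
        for r in manip.recognise(s,l)[:4]:
            print(l,round(r['p'],2),np.round(r['box'],1),np.round(at(s,*r['box'][:2],z)[:2]))
E
```

```text
[ 125.1499759  -509.29859868  247.13617997] [ 9.92760030e-01  1.20109323e-01  3.77676294e-05 -1.12829288e-03] 85.08417453517252
top 469.8565406108337 [[0.014, -0.99, 0.143, 332.749], [-0.999, -0.01, 0.031, -10.282], [-0.029, -0.144, -0.989, 1275.224], [0.0, 0.0, 0.0, 1.0]]
fallen_center 0.91 [198.9 276.4  32.4  28.8] [300. 162.]
fallen_center 0.73 [289.2 208.1  34.5  23. ] [484. -75.]
fallen_center 0.68 [316.9 274.   27.5  30.3] [ 311. -147.]
lane 0.63 [269.6 210.4 213.9  53.8] [480. -23.]
cap_a_center 0.59 [352.9 203.4  23.1  24.9] [ 496. -241.]
cap_a_center 0.57 [288.1 207.9  38.1  20.3] [482. -71.]
gauge 0.9 [253.2 151.8 140.9  41.9] [639.  24.]
knob 0.73 [245.9 148.7  16.9  15.3] [637.  42.]
pointer 0.55 [248.1 145.1  11.9  21.2] [657.  38.]
side 410.36397986053504 [[-0.906, -0.311, 0.287, 181.439], [-0.423, 0.645, -0.636, 681.758], [0.013, -0.698, -0.716, 828.649], [0.0, 0.0, 0.0, 1.0]]
fallen_center 0.91 [299.9 273.1  26.3  41. ] [300. 160.]
fallen_center 0.9 [334.3 188.2  34.4  16.3] [ 312. -138.]
fallen_center 0.85 [241.1 133.1  26.6  16. ] [ 653. -246.]
fallen_center 0.64 [268.2 185.   27.6  27.8] [482. -70.]
lane 0.68 [251.1 219.1 120.5 161.3] [479.  46.]
cap_a_center 0.77 [288.5 145.8  16.3  32.2] [ 487. -231.]
gauge 0.7 [197.4 199.6 103.5 102.9] [633.  59.]
knob 0.6 [193.4 190.8  20.2  26.9] [635.  69.]
knob 0.49 [267.6 185.8  26.9  26.5] [468. -32.]
pointer 0.8 [197.1 190.2  12.7  24.1] [650.  31.]
lock_top 0.56 [267.8 186.7  23.9  34.4] [469. -37.]
lock_top 0.54 [220.8 158.6   9.8  11.1] [636. -82.]
```

View pics/top.png

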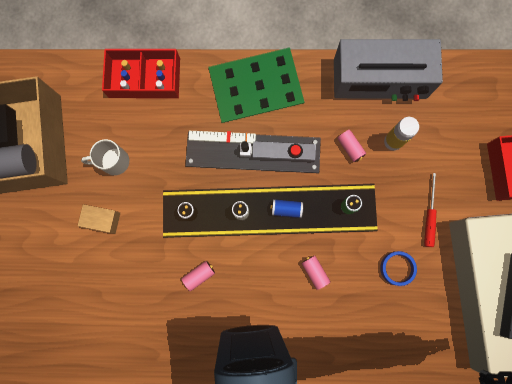

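View pics/side.png

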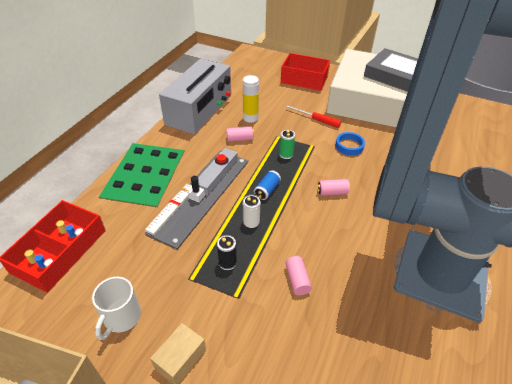

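```bash
python3 - <<'E'
from h import *
s=manip.snapshot('top');im=s['image'];t=manip.snapshot('side')
a=cv2.resize(im[115:245,160:380],None,fx=3.6,fy=3.6,interpolation=cv2.INTER_CUBIC)[:,:,::-1]
b=cv2.resize(t['image'][120:220,140:320],None,fx=4.4,fy=4.4,interpolation=cv2.INTER_CUBIC)[:,:,::-1]
cv2.imwrite('pics/a.png',a);cv2.imwrite('pics/b.png',b)
def seg(s,h0,h1,smin,vmin,box,z,name):
    hsv=cv2.cvtColor(s['image'],cv2.COLOR_RGB2HSV);m=((hsv[...,0]>=h0)&(hsv[...,0]<=h1)&(hsv[...,1]>smin)&(hsv[...,2]>vmin)).astype(np.uint8)
    x0,y0,x1,y1=box;k=np.zeros_like(m);k[y0:y1,x0:x1]=m[y0:y1,x0:x1]
    n,l,stt,c=cv2.connectedComponentsWithStats(k)
    for i in range(1,n):
        if stt[i,4]>6:
            r=cv2.minAreaRect(np.argwhere(l==i)[:,::-1].astype(np.float32))
            print(name,stt[i],np.round(c[i],1),np.round(at(s,*c[i],z),1),'rect',np.round(r[0],1),np.round(r[1],1),round(r[2],1))
    return l
l=seg(s,100,130,120,60,(262,190,315,225),30,'blue')
seg(t,100,130,120,60,(240,160,300,210),30,'blueside')
seg(s,0,8,150,80,(180,125,330,170),54,'red');seg(s,170,180,150,80,(180,125,330,170),54,'red2')
seg(t,0,8,150,80,(140,150,235,235),54,'redS');
seg(s,22,35,130,120,(155,175,385,245),4,'yel')
E
```

```text
blue [274 200  27  17 395] [287.2 208. ] [483.4 -69.2  30. ] rect [287.2 208.1] [25.6 15.4] 5.2
blueside [257 172  23  23 283] [269.3 181.7] [482.1 -78.6  30. ] rect [269.1 181.7] [15.8 19.8] 36.9
red [227 131   4  12  40] [228.2 136.1] [673.1  90.5  54. ] rect [228.5 136.5] [11.  3.] 90.0
red [290 145  11  11  94] [295.2 149.9] [636.4 -88.8  54. ] rect [295. 150.] [10. 10.] 90.0
redS [216 154  11   9  73] [221.1 158.4] [635.4 -83.2  54. ] rect [221. 158.] [ 8. 10.] 90.0
redS [169 199  12   6  27] [174.3 201.8] [663.  117.5  54. ] rect [174.6 201.7] [11.   2.6] 20.6
yel [163 185 212  10 762] [269.5 189.8] [536.3 -22.    4. ] rect [268.5 189.9] [  3.6 211.1] 88.1
yel [163 226 214  10 793] [270.  230.7] [424.3 -24.1   4. ] rect [269.5 230.8] [  3.7 213.2] 88.3
```

View pics/a.png

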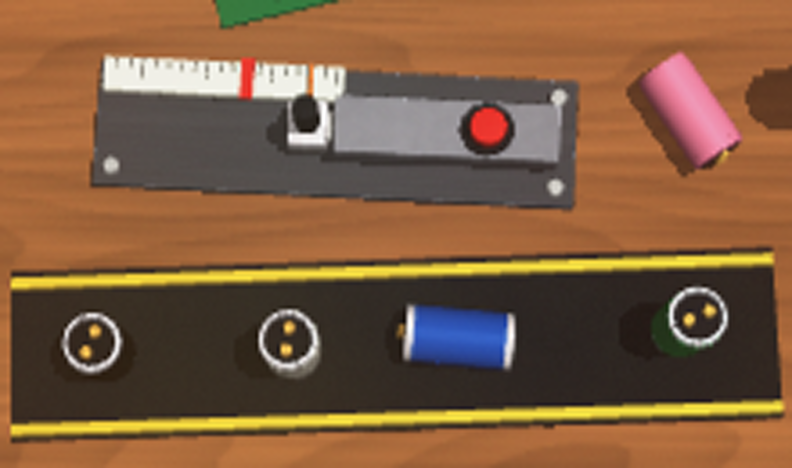

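View pics/b.png

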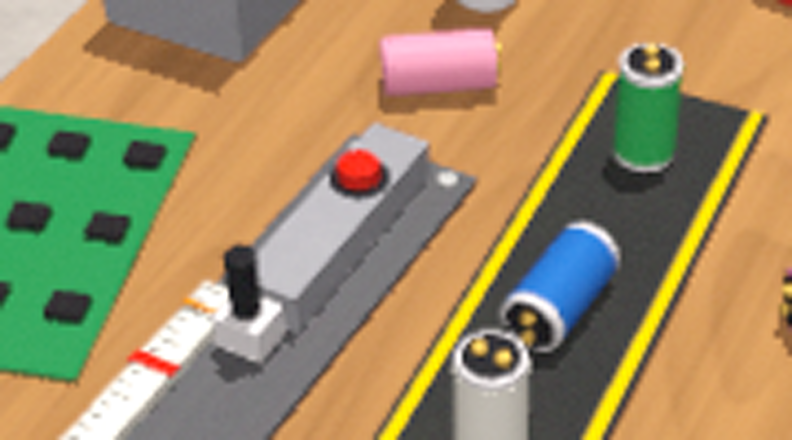

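```bash
cat >> h.py <<'E'
def crop(p): return (p[0]+.5)/3.6+160-.5,(p[1]+.5)/3.6+115-.5
E
python3 - <<'E'
from h import *
s=manip.snapshot('top')
A=lambda p,z:at(s,*crop(p),z)
r=lambda v:np.round(v,1)
e1=(A((407,305),25)+A((404,361),25))/2;e2=(A((516,314),25)+A((510,370),25))/2
print('fallen',r((e1+e2)/2),r(e1-e2),np.linalg.norm(e1-e2),np.degrees(np.arctan2(*(e1-e2)[1::-1])))
for n,p in dict(black=(92,342),white=(289,338),green=(698,317)).items(): print(n,r(A(p,84)))
for a,b in (((12,283),(772,258)),((12,432),(782,407))): print('line',r(A(a,4)),r(A(b,4)))
f1,f2=A((93,185),8),A((575,207),8);g1,g2=A((104,55),18),A((345,68),18)
for d in(f1-f2,g1-g2): print('gauge',np.linalg.norm(d),np.degrees(np.arctan2(*d[1::-1])))
m=A((247,78),18);p=A((311,78),23);k=A((306,105),85);b=A((489,127),54)
k2=A((306,105),85)
d=(g1-g2)[:2];d/=np.linalg.norm(d)
print('mark',r(m),'ptr',r(p),'knobtop?',r(k),'lock',r(b),'ext',d@(m-p)[:2],'dir',d, 'lock->knob',d@(k-b)[:2],np.cross(d,(k-b)[:2]))
E
```

```text
fallen [483.2 -69.4  25. ] [ 5.9 79.7  0. ] 79.93601017075424 85.78827320571266
black [470.  194.4  84. ]
white [474.4  54.   84. ]
green [ 492.4 -234.8   84. ]
line [523.9 271.1   4. ] [ 548.7 -306.3    4. ]
line [410.2 266.4   4. ] [ 436.  -311.1    4. ]
gauge 368.76577431911556 87.81250888298857
gauge 186.02602205263753 87.16013588000413
mark [682.6  93.3  18. ] ptr [681.5  44.   23. ] knobtop? [644.1  44.6  85. ] lock [636.4 -89.5  54. ] ext 49.31947236396508 dir [0.04954469 0.99877191] lock->knob 134.29965197564482 -1.03012307284338<stdin>:14: DeprecationWarning: Arrays of 2-dimensional vectors are deprecated. Use arrays of 3-dimensional vectors instead. (deprecated in NumPy 2.0)
```

Call:
arm_command(series=[{"dx": 28.5,"dy": -22,"dz": 2.5},{"dx": 28.5,"dy": -22,"dz": 2.5},{"dx": 28.5,"dy": -22,"dz": 2.5},{"dx": 28.5,"dy": -22,"dz": 2.5},{"dx": 28.5,"dy": -22,"dz": 2.5},{"dx": 28.5,"dy": -22,"dz": 2.5},{"dx": 28.5,"dy": -22,"dz": 2.5},{"dx": 28.5,"dy": -22,"dz": 2.5},{"dx": 28.5,"dy": -22,"dz": 2.5},{"dx": 28.5,"dy": -22,"dz": 2.5},{"dx": 28.5,"dy": -22,"dz": 2.5},{"dx": 28.5,"dy": -22,"dz": 2.5},{"dx": 28.5,"dy": -22,"dz": 2.5},{"dx": 28.5,"dy": -22,"dz": 2.5},{"dx": 28.5,"dy": -22,"dz": 2.5},{"dx": 28.5,"dy": -22,"dz": 2.5}])

```text
$.series[0]: bad value
```

Call:
arm_command(series=[{"az": -0.11},{"az": -0.11},{"az": -0.11},{"az": -0.11},{"az": -0.11},{"az": -0.11},{"az": -0.11},{"az": -0.11},{"az": -0.11},{"az": -0.11},{"az": -0.11},{"az": -0.11},{"az": -0.11},{"az": -0.11},{"az": -0.11},{"az": -0.11},{"az": -0.11},{"az": -0.11},{"az": -0.11},{"az": -0.11}])

```text
$.series[0]: bad value
```

Call:
arm_command(series=[{"az": -0.11},{"az": -0.11},{"az": -0.11},{"az": -0.11},{"az": -0.11},{"az": -0.11},{"az": -0.11},{"az": -0.11},{"az": -0.11},{"az": -0.11},{"az": -0.11},{"az": -0.11},{"az": -0.11},{"az": -0.11},{"az": -0.11},{"az": -0.11},{"az": -0.11},{"az": -0.11},{"az": -0.11},{"az": -0.11}])

```text
$.series[0]: bad value
```

```bash
cat >> h.py <<'E'
from scipy.spatial.transform import Rotation as Rn
def pose():
    st=manip.get_state();R=Rn.from_quat(st['tool_rot'])
    return st,R,np.array(st['ee_pos'])
def show():
    st,R,p=pose();print('t',round(st['time_s'],2),'p',p.round(1),'x',R.as_matrix()[:,0].round(3),'y',R.as_matrix()[:,1].round(3),'z',R.as_matrix()[:,2].round(3),'q',np.degrees(st['joint_positions']).round(0),'F',np.round(st['wrist_force'],1),'open',round(st['opening'],1),round(st['gripper_force'],1))
def delta(p=None,x=None,y=None,z=None):
    "tool-frame shift to p, and rotvec to the frame with the given axes"
    st,R,q=pose()
    if p is not None: print('shift',R.inv().apply(np.array(p)-q).round(1))
    if z is not None:
        z=np.array(z,float);z/=np.linalg.norm(z);y=np.array(y,float);y-=z*(y@z);y/=np.linalg.norm(y)
        T=Rn.from_matrix(np.c_[np.cross(y,z),y,z]);print('turn',(R.inv()*T).as_rotvec().round(3));return T
E
python3 - <<'E'
from h import *
show()
s=manip.snapshot('wrist');save(s,'w1')
hsv=cv2.cvtColor(s['image'],cv2.COLOR_RGB2HSV);m=cv2.inRange(hsv,(100,120,60),(130,255,255))
c=cv2.findContours(m,0,2)[0];c=max(c,key=cv2.contourArea);r=cv2.minAreaRect(c);print(r,cv2.boundingRect(c))
bp=cv2.boxPoints(r);print(np.array([at(s,*q,25)[:2] for q in bp]).round(1), at(s,*r[0],25).round(1))
E
```

```text
t 1.05 p [ 125.2 -509.9  248.4] x [ 0.971  0.238 -0.   ] y [ 0.238 -0.971  0.   ] z [ 0. -0. -1.] q [-84.   3.   6.  93.  -0.  83.] F [-0.4 -0.2  0.3] open 85.5 0.0Traceback (most recent call last):
  File "<stdin>", line 5, in <module>
ValueError: max() iterable argument is empty
```

View pics/w1.png

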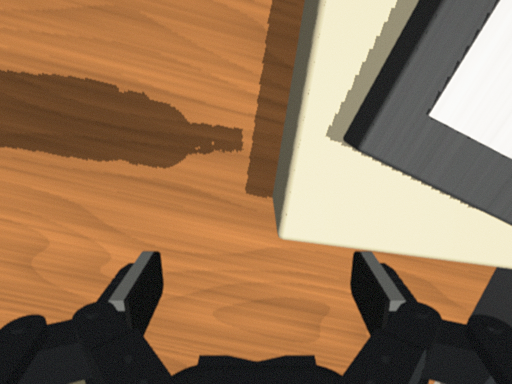

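The wrist picture shows only bench and a beige box, since the moves were refused. It looks like every row needs all its fields.

Call:
arm_command(series=[{"ax": 0,"ay": 0,"az": 0,"dx": 28.5,"dy": -22,"dz": 2.5,"hand": 85},{"ax": 0,"ay": 0,"az": 0,"dx": 28.5,"dy": -22,"dz": 2.5,"hand": 85},{"ax": 0,"ay": 0,"az": 0,"dx": 28.5,"dy": -22,"dz": 2.5,"hand": 85},{"ax": 0,"ay": 0,"az": 0,"dx": 28.5,"dy": -22,"dz": 2.5,"hand": 85},{"ax": 0,"ay": 0,"az": 0,"dx": 28.5,"dy": -22,"dz": 2.5,"hand": 85},{"ax": 0,"ay": 0,"az": 0,"dx": 28.5,"dy": -22,"dz": 2.5,"hand": 85},{"ax": 0,"ay": 0,"az": 0,"dx": 28.5,"dy": -22,"dz": 2.5,"hand": 85},{"ax": 0,"ay": 0,"az": 0,"dx": 28.5,"dy": -22,"dz": 2.5,"hand": 85},{"ax": 0,"ay": 0,"az": 0,"dx": 28.5,"dy": -22,"dz": 2.5,"hand": 85},{"ax": 0,"ay": 0,"az": 0,"dx": 28.5,"dy": -22,"dz": 2.5,"hand": 85},{"ax": 0,"ay": 0,"az": 0,"dx": 28.5,"dy": -22,"dz": 2.5,"hand": 85},{"ax": 0,"ay": 0,"az": 0,"dx": 28.5,"dy": -22,"dz": 2.5,"hand": 85},{"ax": 0,"ay": 0,"az": 0,"dx": 28.5,"dy": -22,"dz": 2.5,"hand": 85},{"ax": 0,"ay": 0,"az": 0,"dx": 28.5,"dy": -22,"dz": 2.5,"hand": 85},{"ax": 0,"ay": 0,"az": 0,"dx": 28.5,"dy": -22,"dz": 2.5,"hand": 85},{"ax": 0,"ay": 0,"az": 0,"dx": 28.5,"dy": -22,"dz": 2.5,"hand": 85}])

```text
time_s: 2.43
ee_pos: [485.0, -57.5, 208.4]
tool_rot: [0.993, 0.12, 0.0, 0.0]
wrist_force: [-0.1, -1.0, 0.1]
opening: 85.3
gripper_force: 0.0
```

Call:
arm_command(series=[{"ax": 0,"ay": 0,"az": -0.11,"dx": 0,"dy": 0,"dz": 0,"hand": 85},{"ax": 0,"ay": 0,"az": -0.11,"dx": 0,"dy": 0,"dz": 0,"hand": 85},{"ax": 0,"ay": 0,"az": -0.11,"dx": 0,"dy": 0,"dz": 0,"hand": 85},{"ax": 0,"ay": 0,"az": -0.11,"dx": 0,"dy": 0,"dz": 0,"hand": 85},{"ax": 0,"ay": 0,"az": -0.11,"dx": 0,"dy": 0,"dz": 0,"hand": 85},{"ax": 0,"ay": 0,"az": -0.11,"dx": 0,"dy": 0,"dz": 0,"hand": 85},{"ax": 0,"ay": 0,"az": -0.11,"dx": 0,"dy": 0,"dz": 0,"hand": 85},{"ax": 0,"ay": 0,"az": -0.11,"dx": 0,"dy": 0,"dz": 0,"hand": 85},{"ax": 0,"ay": 0,"az": -0.11,"dx": 0,"dy": 0,"dz": 0,"hand": 85},{"ax": 0,"ay": 0,"az": -0.11,"dx": 0,"dy": 0,"dz": 0,"hand": 85},{"ax": 0,"ay": 0,"az": -0.11,"dx": 0,"dy": 0,"dz": 0,"hand": 85},{"ax": 0,"ay": 0,"az": -0.11,"dx": 0,"dy": 0,"dz": 0,"hand": 85},{"ax": 0,"ay": 0,"az": -0.11,"dx": 0,"dy": 0,"dz": 0,"hand": 85},{"ax": 0,"ay": 0,"az": -0.11,"dx": 0,"dy": 0,"dz": 0,"hand": 85},{"ax": 0,"ay": 0,"az": -0.11,"dx": 0,"dy": 0,"dz": 0,"hand": 85},{"ax": 0,"ay": 0,"az": -0.11,"dx": 0,"dy": 0,"dz": 0,"hand": 85},{"ax": 0,"ay": 0,"az": -0.11,"dx": 0,"dy": 0,"dz": 0,"hand": 85},{"ax": 0,"ay": 0,"az": -0.11,"dx": 0,"dy": 0,"dz": 0,"hand": 85},{"ax": 0,"ay": 0,"az": -0.11,"dx": 0,"dy": 0,"dz": 0,"hand": 85},{"ax": 0,"ay": 0,"az": -0.11,"dx": 0,"dy": 0,"dz": 0,"hand": 85}])

```text
time_s: 4.1
ee_pos: [484.1, -59.3, 208.3]
tool_rot: [0.341, 0.94, 0.0, 0.0]
wrist_force: [-0.2, -0.1, 0.8]
opening: 85.1
gripper_force: 0.0
```

Call:
arm_command(series=[{"ax": 0,"ay": 0,"az": -0.11,"dx": 0,"dy": 0,"dz": 0,"hand": 85},{"ax": 0,"ay": 0,"az": -0.11,"dx": 0,"dy": 0,"dz": 0,"hand": 85},{"ax": 0,"ay": 0,"az": -0.11,"dx": 0,"dy": 0,"dz": 0,"hand": 85},{"ax": 0,"ay": 0,"az": -0.11,"dx": 0,"dy": 0,"dz": 0,"hand": 85},{"ax": 0,"ay": 0,"az": -0.11,"dx": 0,"dy": 0,"dz": 0,"hand": 85},{"ax": 0,"ay": 0,"az": -0.11,"dx": 0,"dy": 0,"dz": 0,"hand": 85},{"ax": 0,"ay": 0,"az": -0.11,"dx": 0,"dy": 0,"dz": 0,"hand": 85},{"ax": 0,"ay": 0,"az": -0.11,"dx": 0,"dy": 0,"dz": 0,"hand": 85},{"ax": 0,"ay": 0,"az": -0.11,"dx": 0,"dy": 0,"dz": 0,"hand": 85},{"ax": 0,"ay": 0,"az": -0.11,"dx": 0,"dy": 0,"dz": 0,"hand": 85},{"ax": 0,"ay": 0,"az": -0.11,"dx": 0,"dy": 0,"dz": 0,"hand": 85},{"ax": 0,"ay": 0,"az": -0.11,"dx": 0,"dy": 0,"dz": 0,"hand": 85},{"ax": 0,"ay": 0,"az": -0.11,"dx": 0,"dy": 0,"dz": 0,"hand": 85},{"ax": 0,"ay": 0,"az": -0.11,"dx": 0,"dy": 0,"dz": 0,"hand": 85},{"ax": 0,"ay": 0,"az": -0.11,"dx": 0,"dy": 0,"dz": 0,"hand": 85},{"ax": 0,"ay": 0,"az": -0.11,"dx": 0,"dy": 0,"dz": 0,"hand": 85},{"ax": 0,"ay": 0,"az": -0.11,"dx": 0,"dy": 0,"dz": 0,"hand": 85},{"ax": 0,"ay": 0,"az": -0.11,"dx": 0,"dy": 0,"dz": 0,"hand": 85},{"ax": 0,"ay": 0,"az": -0.11,"dx": 0,"dy": 0,"dz": 0,"hand": 85},{"ax": 0,"ay": 0,"az": -0.11,"dx": 0,"dy": 0,"dz": 0,"hand": 85}])

```text
time_s: 5.77
ee_pos: [484.1, -59.3, 208.4]
tool_rot: [-0.683, 0.73, -0.0, 0.0]
wrist_force: [-0.6, 0.4, -0.4]
opening: 84.5
gripper_force: 0.0
```

```bash
python3 - <<'E'
from h import *
show()
s=manip.snapshot('wrist');save(s,'w2')
hsv=cv2.cvtColor(s['image'],cv2.COLOR_RGB2HSV);m=cv2.inRange(hsv,(100,120,60),(130,255,255))
c=cv2.findContours(m,0,2)[0]
if c:
  c=max(c,key=cv2.contourArea);r=cv2.minAreaRect(c);print(r,cv2.boundingRect(c))
  bp=cv2.boxPoints(r);print(np.array([at(s,*q,25)[:2] for q in bp]).round(1), at(s,*r[0],25).round(1))
# world targets
u=np.array([.074,.997,0]);a=np.radians(25);z=np.array([0,0,-1])*np.cos(a)-u*np.sin(a)
delta(p=[484,-59.5,150],y=[-.997,.074,0],z=z)
E
```

```text
t 5.77 p [484.1 -59.3 208.4] x [-0.066 -0.998  0.   ] y [-0.998  0.066 -0.   ] z [ 0. -0. -1.] q [ -15.   -3.   -5.   88.   -0. -101.] F [-0.6  0.4 -0.4] open 84.5 0.0
((255.5, 162.5), (73.0, 45.0), 90.0) (233, 126, 46, 74)
[[ 503.6 -103. ]
 [ 461.7 -100.2]
 [ 465.   -28. ]
 [ 510.   -31. ]] [485.  -66.8  25. ]
shift [ 0.3  0.1 58.3]
turn [-0.003  0.436  0.011]
```

View pics/w2.png

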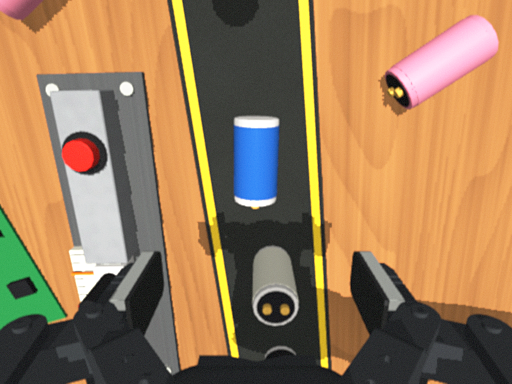

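Call:
arm_command(series=[{"ax": 0,"ay": 0.109,"az": 0,"dx": 0,"dy": 0,"dz": 0,"hand": 85},{"ax": 0,"ay": 0.109,"az": 0,"dx": 0,"dy": 0,"dz": 0,"hand": 85},{"ax": 0,"ay": 0.109,"az": 0,"dx": 0,"dy": 0,"dz": 0,"hand": 85},{"ax": 0,"ay": 0.109,"az": 0,"dx": 0,"dy": 0,"dz": 0,"hand": 85},{"ax": 0,"ay": 0,"az": 0,"dx": -9,"dy": 0,"dz": 19.3,"hand": 85},{"ax": 0,"ay": 0,"az": 0,"dx": -9,"dy": 0,"dz": 19.3,"hand": 85},{"ax": 0,"ay": 0,"az": 0,"dx": -9,"dy": 0,"dz": 19.3,"hand": 85},{"ax": 0,"ay": 0,"az": 0,"dx": -9,"dy": 0,"dz": 19.3,"hand": 85},{"ax": 0,"ay": 0,"az": 0,"dx": -9,"dy": 0,"dz": 19.3,"hand": 85},{"ax": 0,"ay": 0,"az": 0,"dx": -9,"dy": 0,"dz": 19.3,"hand": 85},{"ax": 0,"ay": 0,"az": 0,"dx": -9,"dy": 0,"dz": 19.3,"hand": 85}])

```text
time_s: 6.73
ee_pos: [484.1, -59.1, 58.3]
tool_rot: [-0.664, 0.715, -0.148, -0.158]
wrist_force: [-0.2, -0.7, -0.2]
opening: 85.2
gripper_force: 0.0
```

```bash
python3 - <<'E'
from h import *
show()
delta(p=[484.3,-60,28])
E
```

```text
t 6.73 p [484.1 -59.1  58.3] x [-0.067 -0.904  0.422] y [-0.997  0.074 -0.001] z [-0.03  -0.421 -0.907] q [ -0.   3. -19.  70. -25. -85.] F [-0.2 -0.7 -0.2] open 85.2 0.0
shift [-12.   -0.2  27.9]
```

Descend and close.

Call:
arm_command(series=[{"ax": 0,"ay": 0,"az": 0,"dx": -6,"dy": 0,"dz": 14,"hand": 85},{"ax": 0,"ay": 0,"az": 0,"dx": -6,"dy": 0,"dz": 14,"hand": 85},{"ax": 0,"ay": 0,"az": 0,"dx": 0,"dy": 0,"dz": 0,"hand": 60},{"ax": 0,"ay": 0,"az": 0,"dx": 0,"dy": 0,"dz": 0,"hand": 45},{"ax": 0,"ay": 0,"az": 0,"dx": 0,"dy": 0,"dz": 0,"hand": 35},{"ax": 0,"ay": 0,"az": 0,"dx": 0,"dy": 0,"dz": 0,"hand": 35},{"ax": 0,"ay": 0,"az": 0,"dx": 0,"dy": 0,"dz": 0,"hand": 35},{"ax": 0,"ay": 0,"az": 0,"dx": 0,"dy": 0,"dz": 0,"hand": 35},{"ax": 0,"ay": 0,"az": 0,"dx": 0,"dy": 0,"dz": 0,"hand": 35},{"ax": 0,"ay": 0,"az": 0,"dx": 0,"dy": 0,"dz": 0,"hand": 35}], grip_force=45)

```text
time_s: 7.57
ee_pos: [485.5, -60.0, 30.5]
tool_rot: [-0.665, 0.715, -0.149, -0.157]
wrist_force: [-0.5, 2.1, 6.7]
opening: 40.6
gripper_force: 46.0
```

Call:
arm_command(series=[{"ax": 0,"ay": 0,"az": 0,"dx": 5,"dy": 0,"dz": -11,"hand": 35},{"ax": 0,"ay": 0,"az": 0,"dx": 10,"dy": 0,"dz": -21,"hand": 35},{"ax": 0,"ay": 0,"az": 0,"dx": 10,"dy": 0,"dz": -21,"hand": 35},{"ax": 0,"ay": 0,"az": 0,"dx": 10,"dy": 0,"dz": -21,"hand": 35},{"ax": 0,"ay": 0,"az": 0,"dx": 10,"dy": 0,"dz": -21,"hand": 35},{"ax": 0,"ay": 0,"az": 0,"dx": 10,"dy": 0,"dz": -21,"hand": 35}])

```text
time_s: 8.07
ee_pos: [483.2, -61.0, 157.4]
tool_rot: [-0.665, 0.715, -0.147, -0.159]
wrist_force: [0.5, 0.0, -1.6]
opening: 40.7
gripper_force: 45.6
```

```bash
python3 - <<'E'
from h import *
show()
a=np.radians(-25);f=np.radians(-7)
z=[np.cos(f)*np.cos(a),np.sin(f)*np.cos(a),np.sin(a)]
st,R,p=pose()
print('u in tool',R.inv().apply([.074,.997,0]).round(3))
T=delta(y=[-np.sin(f),np.cos(f),0],z=z)
print('axis final',T.apply(R.inv().apply([.074,.997,0])).round(3))
E
```

```text
t 8.07 p [483.2 -61.  157.4] x [-0.064 -0.904  0.422] y [-0.997  0.072  0.002] z [-0.032 -0.421 -0.907] q [ -0.  -0. -11.  81. -25. -86.] F [ 0.5  0.  -1.6] open 40.7 45.6
u in tool [-0.906 -0.002 -0.422]
turn [ 0.605 -1.186  1.656]
axis final [ 0.    -0.002  1.   ]
```

Call:
arm_command(series=[{"ax": 0.0303,"ay": -0.0593,"az": 0.0828,"dx": 0,"dy": 0,"dz": 0,"hand": 35},{"ax": 0.0303,"ay": -0.0593,"az": 0.0828,"dx": 0,"dy": 0,"dz": 0,"hand": 35},{"ax": 0.0303,"ay": -0.0593,"az": 0.0828,"dx": 0,"dy": 0,"dz": 0,"hand": 35},{"ax": 0.0303,"ay": -0.0593,"az": 0.0828,"dx": 0,"dy": 0,"dz": 0,"hand": 35},{"ax": 0.0303,"ay": -0.0593,"az": 0.0828,"dx": 0,"dy": 0,"dz": 0,"hand": 35},{"ax": 0.0303,"ay": -0.0593,"az": 0.0828,"dx": 0,"dy": 0,"dz": 0,"hand": 35},{"ax": 0.0303,"ay": -0.0593,"az": 0.0828,"dx": 0,"dy": 0,"dz": 0,"hand": 35},{"ax": 0.0303,"ay": -0.0593,"az": 0.0828,"dx": 0,"dy": 0,"dz": 0,"hand": 35},{"ax": 0.0303,"ay": -0.0593,"az": 0.0828,"dx": 0,"dy": 0,"dz": 0,"hand": 35},{"ax": 0.0303,"ay": -0.0593,"az": 0.0828,"dx": 0,"dy": 0,"dz": 0,"hand": 35},{"ax": 0.0303,"ay": -0.0593,"az": 0.0828,"dx": 0,"dy": 0,"dz": 0,"hand": 35},{"ax": 0.0303,"ay": -0.0593,"az": 0.0828,"dx": 0,"dy": 0,"dz": 0,"hand": 35},{"ax": 0.0303,"ay": -0.0593,"az": 0.0828,"dx": 0,"dy": 0,"dz": 0,"hand": 35},{"ax": 0.0303,"ay": -0.0593,"az": 0.0828,"dx": 0,"dy": 0,"dz": 0,"hand": 35},{"ax": 0.0303,"ay": -0.0593,"az": 0.0828,"dx": 0,"dy": 0,"dz": 0,"hand": 35},{"ax": 0.0303,"ay": -0.0593,"az": 0.0828,"dx": 0,"dy": 0,"dz": 0,"hand": 35},{"ax": 0.0303,"ay": -0.0593,"az": 0.0828,"dx": 0,"dy": 0,"dz": 0,"hand": 35},{"ax": 0.0303,"ay": -0.0593,"az": 0.0828,"dx": 0,"dy": 0,"dz": 0,"hand": 35},{"ax": 0.0303,"ay": -0.0593,"az": 0.0828,"dx": 0,"dy": 0,"dz": 0,"hand": 35},{"ax": 0.0303,"ay": -0.0593,"az": 0.0828,"dx": 0,"dy": 0,"dz": 0,"hand": 35}])

```text
time_s: 9.73
ee_pos: [540.0, -76.3, 157.1]
tool_rot: [0.053, 0.853, -0.027, 0.519]
wrist_force: [-2.1, -1.0, 1.2]
opening: 40.8
gripper_force: 45.9
```

```bash
python3 - <<'E'
from h import *
show()
t=manip.snapshot('side');
cv2.imwrite('pics/c.png',cv2.resize(t['image'][90:260,180:380],None,fx=3,fy=3,interpolation=cv2.INTER_CUBIC)[:,:,::-1])
a=np.radians(-25);f=np.radians(-7)
delta(p=[483,-70,70],y=[-np.sin(f),np.cos(f),0],z=[np.cos(f)*np.cos(a),np.sin(f)*np.cos(a),np.sin(a)])
E
```

```text
t 9.73 p [540.  -76.3 157.1] x [-0.456  0.062 -0.888] y [0.117 0.993 0.009] z [ 0.882 -0.1   -0.46 ] q [-23. -57. -69.  16.  15.  -7.] F [-2.1 -1.   1.2] open 40.8 45.9
shift [110.2  -1.5 -11.5]
turn [ 0.008 -0.03  -0.006]
```

View pics/c.png

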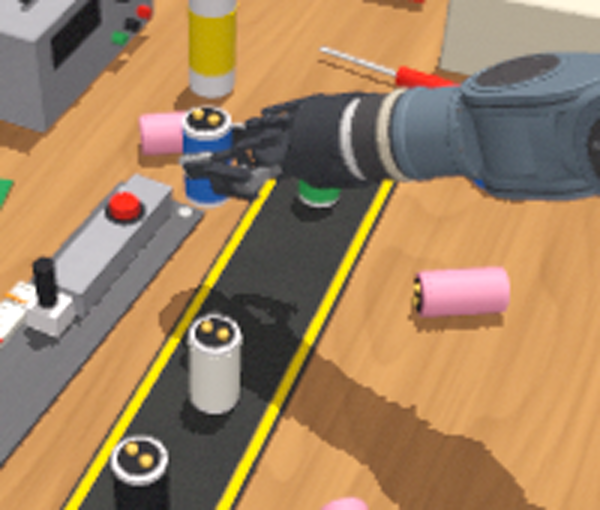

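The blue capacitor is held upright at about (207,155) in the crop. Reach is blocked at x=540 by joint limits, so I'll yaw the tool obliquely.

```bash
python3 - <<'E'
from h import *
a=np.radians(-25);f=np.radians(40)
delta(y=[-np.sin(f),np.cos(f),0],z=[np.cos(f)*np.cos(a),np.sin(f)*np.cos(a),np.sin(a)])
E
```

```text
turn [-0.73  -0.025 -0.363]
```

Call:
arm_command(series=[{"ax": -0.091,"ay": -0.003,"az": -0.045,"dx": 0,"dy": 0,"dz": 0,"hand": 35},{"ax": -0.091,"ay": -0.003,"az": -0.045,"dx": 0,"dy": 0,"dz": 0,"hand": 35},{"ax": -0.091,"ay": -0.003,"az": -0.045,"dx": 0,"dy": 0,"dz": 0,"hand": 35},{"ax": -0.091,"ay": -0.003,"az": -0.045,"dx": 0,"dy": 0,"dz": 0,"hand": 35},{"ax": -0.091,"ay": -0.003,"az": -0.045,"dx": 0,"dy": 0,"dz": 0,"hand": 35},{"ax": -0.091,"ay": -0.003,"az": -0.045,"dx": 0,"dy": 0,"dz": 0,"hand": 35},{"ax": -0.091,"ay": -0.003,"az": -0.045,"dx": 0,"dy": 0,"dz": 0,"hand": 35},{"ax": -0.091,"ay": -0.003,"az": -0.045,"dx": 0,"dy": 0,"dz": 0,"hand": 35}])

```text
time_s: 10.45
ee_pos: [539.8, -76.1, 157.8]
tool_rot: [-0.274, 0.802, 0.175, 0.502]
wrist_force: [0.4, 0.7, -0.6]
opening: 40.4
gripper_force: 46.1
```

```bash
python3 - <<'E'
from h import *
show()
a=np.radians(-25);f=np.radians(40)
delta(p=[483,-70,110],y=[-np.sin(f),np.cos(f),0],z=[np.cos(f)*np.cos(a),np.sin(f)*np.cos(a),np.sin(a)])
E
```

```text
t 10.45 p [539.8 -76.1 157.8] x [-0.347 -0.264 -0.9  ] y [-0.614  0.789  0.006] z [ 0.709  0.554 -0.436] q [-46. -12. -39.  51.  63. -76.] F [ 0.4  0.7 -0.6] open 40.4 46.1
shift [ 61.2  39.4 -16.1]
turn [-0.031 -0.015 -0.021]
```

Call:
arm_command(series=[{"ax": -0.007,"ay": -0.004,"az": -0.005,"dx": 15.3,"dy": 9.8,"dz": -4,"hand": 35},{"ax": -0.007,"ay": -0.004,"az": -0.005,"dx": 15.3,"dy": 9.8,"dz": -4,"hand": 35},{"ax": -0.007,"ay": -0.004,"az": -0.005,"dx": 15.3,"dy": 9.8,"dz": -4,"hand": 35},{"ax": -0.007,"ay": -0.004,"az": -0.005,"dx": 15.3,"dy": 9.8,"dz": -4,"hand": 35},{"ax": 0,"ay": 0,"az": 0,"dx": 0,"dy": 0,"dz": 0,"hand": 35}])

```text
time_s: 10.87
ee_pos: [481.2, -68.4, 106.4]
tool_rot: [-0.284, 0.795, 0.185, 0.504]
wrist_force: [-0.2, 0.1, -1.8]
opening: 40.8
gripper_force: 46.2
```

```bash
python3 - <<'E'
from h import *
show()
s=manip.snapshot('top');t=manip.snapshot('side')
for q in(s,t):
    hsv=cv2.cvtColor(q['image'],cv2.COLOR_RGB2HSV);m=cv2.inRange(hsv,(100,120,60),(130,255,255))
    for c in cv2.findContours(m,0,2)[0]:
        if cv2.contourArea(c)>30: print(cv2.boundingRect(c),cv2.minAreaRect(c))
cv2.imwrite('pics/d.png',cv2.resize(t['image'][90:260,180:380],None,fx=3,fy=3,interpolation=cv2.INTER_CUBIC)[:,:,::-1])
a=np.radians(-25);f=np.radians(40)
delta(p=[483,-70,60],y=[-np.sin(f),np.cos(f),0],z=[np.cos(f)*np.cos(a),np.sin(f)*np.cos(a),np.sin(a)])
E
```

```text
t 10.87 p [481.2 -68.4 106.4] x [-0.331 -0.264 -0.906] y [-0.637  0.77   0.008] z [ 0.696  0.58  -0.424] q [-52. -10. -43.  60.  65. -94.] F [-0.2  0.1 -1.8] open 40.8 46.2
(382, 252, 35, 33) ((401.13238525390625, 264.9895935058594), (34.885040283203125, 25.398759841918945), 35.31121063232422)
(121, 70, 9, 10) ((125.0000228881836, 74.50001525878906), (9.192387580871582, 4.949747562408447), 45.0)
(35, 255, 10, 13) ((40.200008392333984, 260.9000244140625), (12.521980285644531, 7.602630138397217), 63.43495178222656)
(66, 225, 10, 12) ((70.90000915527344, 230.80001831054688), (12.074767112731934, 6.260990142822266), 63.43495178222656)
(259, 157, 17, 23) ((267.0, 168.0), (22.0, 16.0), 90.0)
(336, 135, 29, 21) ((350.0, 145.0), (20.0, 28.0), 90.0)
shift [45.5  0.4 20.4]
turn [-0.006  0.001 -0.004]
```

View pics/d.png

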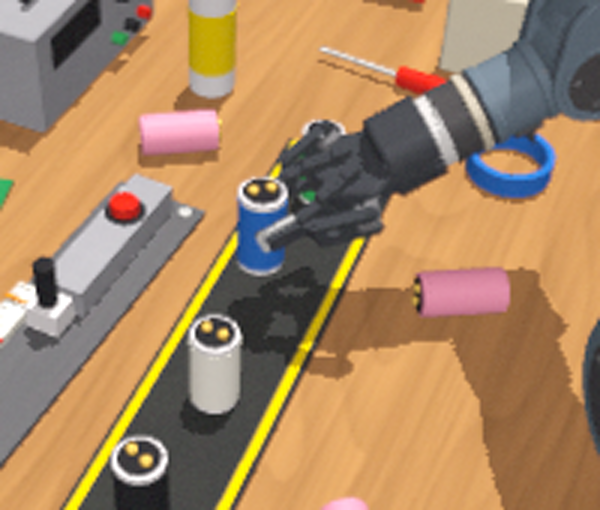

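The capacitor hangs upright over the lane at about (262,225) in the crop, clear of its neighbours. Lowering.

Call:
arm_command(series=[{"ax": 0,"ay": 0,"az": 0,"dx": 10,"dy": 0,"dz": 4.7,"hand": 35},{"ax": 0,"ay": 0,"az": 0,"dx": 10,"dy": 0,"dz": 4.7,"hand": 35},{"ax": 0,"ay": 0,"az": 0,"dx": 10,"dy": 0,"dz": 4.7,"hand": 35},{"ax": 0,"ay": 0,"az": 0,"dx": 10,"dy": 0,"dz": 4.7,"hand": 35},{"ax": 0,"ay": 0,"az": 0,"dx": 3,"dy": 0,"dz": 1.4,"hand": 35},{"ax": 0,"ay": 0,"az": 0,"dx": 0,"dy": 0,"dz": 0,"hand": 35}])

```text
time_s: 11.47
ee_pos: [484.6, -69.5, 63.2]
tool_rot: [-0.287, 0.793, 0.182, 0.506]
wrist_force: [-1.1, 0.3, -1.3]
opening: 40.8
gripper_force: 46.2
```

Call:
arm_command(series=[{"ax": 0,"ay": 0,"az": 0,"dx": 1.8,"dy": 0,"dz": 0.8,"hand": 35},{"ax": 0,"ay": 0,"az": 0,"dx": 0,"dy": 0,"dz": 0,"hand": 35}])

```text
time_s: 11.63
ee_pos: [484.9, -70.2, 61.9]
tool_rot: [-0.287, 0.793, 0.182, 0.506]
wrist_force: [-0.2, 0.1, -1.4]
opening: 40.5
gripper_force: 46.2
```

Call:
arm_command(series=[{"ax": 0,"ay": 0,"az": 0,"dx": 1.8,"dy": 0,"dz": 0.8,"hand": 35},{"ax": 0,"ay": 0,"az": 0,"dx": 1.8,"dy": 0,"dz": 0.8,"hand": 35},{"ax": 0,"ay": 0,"az": 0,"dx": 0,"dy": 0,"dz": 0,"hand": 35}])

```text
time_s: 11.88
ee_pos: [484.3, -69.9, 57.1]
tool_rot: [-0.286, 0.793, 0.182, 0.506]
wrist_force: [-0.0, 0.3, -0.8]
opening: 40.7
gripper_force: 46.2
```

Call:
arm_command(series=[{"ax": 0,"ay": 0,"az": 0,"dx": 1.8,"dy": 0,"dz": 0.8,"hand": 35},{"ax": 0,"ay": 0,"az": 0,"dx": 0,"dy": 0,"dz": 0,"hand": 35}])

```text
time_s: 12.05
ee_pos: [484.1, -69.8, 54.9]
tool_rot: [-0.286, 0.793, 0.182, 0.506]
wrist_force: [0.4, 0.7, -1.4]
opening: 40.7
gripper_force: 46.2
```

Call:
arm_command(series=[{"ax": 0,"ay": 0,"az": 0,"dx": 1.2,"dy": 0,"dz": 0.6,"hand": 35},{"ax": 0,"ay": 0,"az": 0,"dx": 0,"dy": 0,"dz": 0,"hand": 35}])

```text
time_s: 12.22
ee_pos: [484.2, -69.8, 53.6]
tool_rot: [-0.286, 0.793, 0.182, 0.506]
wrist_force: [-0.8, 0.4, -1.6]
opening: 40.6
gripper_force: 46.2
```

Call:
arm_command(series=[{"ax": 0,"ay": 0,"az": 0,"dx": 1.2,"dy": 0,"dz": 0.6,"hand": 35},{"ax": 0,"ay": 0,"az": 0,"dx": 0,"dy": 0,"dz": 0,"hand": 35}])

```text
time_s: 12.38
ee_pos: [484.5, -69.8, 53.0]
tool_rot: [-0.286, 0.793, 0.182, 0.507]
wrist_force: [-1.9, 0.7, 1.6]
opening: 40.2
gripper_force: 46.5
```

Call:
arm_command(series=[{"ax": 0,"ay": 0,"az": 0,"dx": 0.9,"dy": 0,"dz": 0.4,"hand": 35},{"ax": 0,"ay": 0,"az": 0,"dx": 0,"dy": 0,"dz": 0,"hand": 35}])

```text
time_s: 12.55
ee_pos: [484.8, -69.7, 52.9]
tool_rot: [-0.286, 0.792, 0.183, 0.508]
wrist_force: [-4.5, 0.1, 6.3]
opening: 40.5
gripper_force: 46.8
```

Contact. Release and back out.

Call:
arm_command(series=[{"ax": 0,"ay": 0,"az": 0,"dx": 0,"dy": 0,"dz": 0,"hand": 46},{"ax": 0,"ay": 0,"az": 0,"dx": 0,"dy": 0,"dz": 0,"hand": 55},{"ax": 0,"ay": 0,"az": 0,"dx": 0,"dy": 0,"dz": 0,"hand": 70},{"ax": 0,"ay": 0,"az": 0,"dx": 0,"dy": 0,"dz": 0,"hand": 80},{"ax": 0,"ay": 0,"az": 0,"dx": 0,"dy": 0,"dz": 0,"hand": 80},{"ax": 0,"ay": 0,"az": 0,"dx": 0,"dy": 0,"dz": 0,"hand": 80},{"ax": 0,"ay": 0,"az": 0,"dx": 0,"dy": 0,"dz": 0,"hand": 80},{"ax": 0,"ay": 0,"az": 0,"dx": 0,"dy": 0,"dz": -8,"hand": 80},{"ax": 0,"ay": 0,"az": 0,"dx": 0,"dy": 0,"dz": -15,"hand": 80},{"ax": 0,"ay": 0,"az": 0,"dx": 0,"dy": 0,"dz": -20,"hand": 80},{"ax": 0,"ay": 0,"az": 0,"dx": 0,"dy": 0,"dz": -25,"hand": 80}])

```text
time_s: 13.47
ee_pos: [436.1, -108.3, 80.3]
tool_rot: [-0.287, 0.792, 0.183, 0.506]
wrist_force: [-0.2, -0.9, -1.5]
opening: 79.8
gripper_force: 0.0
```

```bash
python3 - <<'E'
from h import *
show()
t=manip.snapshot('side')
cv2.imwrite('pics/e.png',cv2.resize(t['image'][90:260,180:380],None,fx=3,fy=3,interpolation=cv2.INTER_CUBIC)[:,:,::-1])
E
```

```text
t 13.47 p [ 436.1 -108.3   80.3] x [-0.323 -0.27  -0.907] y [-0.64   0.768 -0.001] z [ 0.697  0.58  -0.421] q [ -62.   -0.  -40.   74.   63. -116.] F [-0.2 -0.9 -1.5] open 79.8 0.0
```

View pics/e.png

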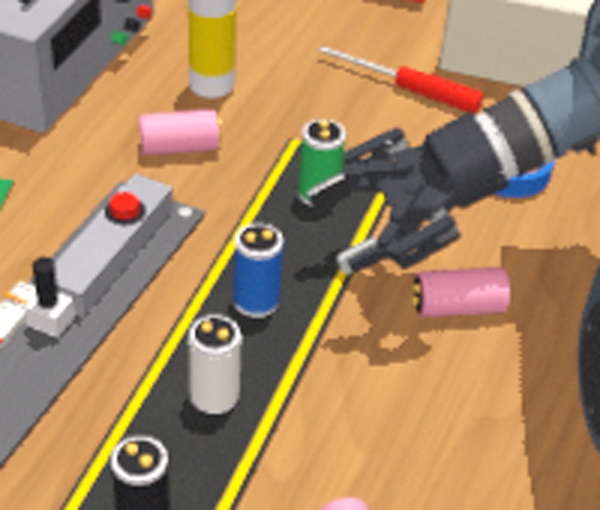

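The blue capacitor now stands upright inside the lane at about (257,270) in the crop, and the others haven't moved. Next I lift and go to the lock.

Call:
arm_command(series=[{"ax": 0,"ay": 0,"az": 0,"dx": -22,"dy": 0,"dz": -15,"hand": 80},{"ax": 0,"ay": 0,"az": 0,"dx": -27,"dy": 0,"dz": -12,"hand": 60},{"ax": 0,"ay": 0,"az": 0,"dx": -27,"dy": 0,"dz": -12,"hand": 30},{"ax": 0,"ay": 0,"az": 0,"dx": -27,"dy": 0,"dz": -12,"hand": 0},{"ax": 0,"ay": 0,"az": 0,"dx": -27,"dy": 0,"dz": -12,"hand": 0}])

```text
time_s: 13.93
ee_pos: [434.8, -110.5, 225.9]
tool_rot: [-0.286, 0.793, 0.182, 0.506]
wrist_force: [0.2, -1.0, 0.2]
opening: 32.6
gripper_force: 0.0
```

```bash
python3 - <<'E'
from h import *
show();delta(y=[.045,.999,0],z=[0,0,-1])
E
```

```text
t 13.93 p [ 434.8 -110.5  225.9] x [-0.324 -0.269 -0.907] y [-0.638  0.77  -0.001] z [ 0.699  0.578 -0.421] q [ -62.  -12.  -32.   94.   63. -116.] F [ 0.2 -1.   0.2] open 32.6 0.0
turn [0.417 1.082 0.655]
```

Call:
arm_command(series=[{"ax": 0.0348,"ay": 0.0902,"az": 0.0546,"dx": 0,"dy": 0,"dz": 0,"hand": 0},{"ax": 0.0348,"ay": 0.0902,"az": 0.0546,"dx": 0,"dy": 0,"dz": 0,"hand": 0},{"ax": 0.0348,"ay": 0.0902,"az": 0.0546,"dx": 0,"dy": 0,"dz": 0,"hand": 0},{"ax": 0.0348,"ay": 0.0902,"az": 0.0546,"dx": 0,"dy": 0,"dz": 0,"hand": 0},{"ax": 0.0348,"ay": 0.0902,"az": 0.0546,"dx": 0,"dy": 0,"dz": 0,"hand": 0},{"ax": 0.0348,"ay": 0.0902,"az": 0.0546,"dx": 0,"dy": 0,"dz": 0,"hand": 0},{"ax": 0.0348,"ay": 0.0902,"az": 0.0546,"dx": 0,"dy": 0,"dz": 0,"hand": 0},{"ax": 0.0348,"ay": 0.0902,"az": 0.0546,"dx": 0,"dy": 0,"dz": 0,"hand": 0},{"ax": 0.0348,"ay": 0.0902,"az": 0.0546,"dx": 0,"dy": 0,"dz": 0,"hand": 0},{"ax": 0.0348,"ay": 0.0902,"az": 0.0546,"dx": 0,"dy": 0,"dz": 0,"hand": 0},{"ax": 0.0348,"ay": 0.0902,"az": 0.0546,"dx": 0,"dy": 0,"dz": 0,"hand": 0},{"ax": 0.0348,"ay": 0.0902,"az": 0.0546,"dx": 0,"dy": 0,"dz": 0,"hand": 0}])

```text
time_s: 14.93
ee_pos: [435.0, -109.6, 225.2]
tool_rot: [0.014, 1.0, 0.003, 0.011]
wrist_force: [-0.2, 0.5, -0.0]
opening: -0.2
gripper_force: 0.0
```

```bash
python3 - <<'E'
from h import *
show();delta(p=[636,-89,140],y=[.045,.999,0],z=[0,0,-1])
E
```

```text
t 14.93 p [ 435.  -109.6  225.2] x [-0.999  0.028 -0.023] y [0.027 1.    0.007] z [ 0.023  0.006 -1.   ] q [-23. -10.  -9.  90.   1. -22.] F [-0.2  0.5 -0. ] open -0.2 0.0
shift [-198.4   25.5   89.9]
turn [0.007 0.023 0.017]
```

Call:
arm_command(series=[{"ax": 0.007,"ay": 0.023,"az": 0.017,"dx": 0,"dy": 0,"dz": 0,"hand": 0},{"ax": 0,"ay": 0,"az": 0,"dx": -33,"dy": 5,"dz": 14,"hand": 0},{"ax": 0,"ay": 0,"az": 0,"dx": -33,"dy": 5,"dz": 14,"hand": 0},{"ax": 0,"ay": 0,"az": 0,"dx": -33,"dy": 5,"dz": 14,"hand": 0},{"ax": 0,"ay": 0,"az": 0,"dx": -33,"dy": 5,"dz": 14,"hand": 0},{"ax": 0,"ay": 0,"az": 0,"dx": -33,"dy": 5,"dz": 14,"hand": 0},{"ax": 0,"ay": 0,"az": 0,"dx": -33,"dy": 5,"dz": 14,"hand": 0},{"ax": 0,"ay": 0,"az": 0,"dx": 0,"dy": 0,"dz": 0,"hand": 0}])

```text
time_s: 15.6
ee_pos: [636.0, -86.6, 131.0]
tool_rot: [0.02, 1.0, 0.003, -0.004]
wrist_force: [-1.8, -0.2, -2.4]
opening: 0.2
gripper_force: 0.0
```

```bash
python3 - <<'E'
from h import *
show();delta(p=[636,-89,76],y=[.045,.999,0],z=[0,0,-1])
s=manip.snapshot('wrist');save(s,'w3')
hsv=cv2.cvtColor(s['image'],cv2.COLOR_RGB2HSV);m=cv2.inRange(hsv,(0,170,80),(6,255,255))
for c in cv2.findContours(m,0,2)[0]:
  if cv2.contourArea(c)>100:
    r=cv2.minAreaRect(c);print(np.round(r[0],1),np.round(r[1],1),at(s,*r[0],54).round(1),at(s,*r[0],18).round(1))
for l in('knob','lock_top'):
  for r in manip.recognise(s,l)[:3]: print(l,r['p'],np.round(r['box'],1))
E
```

```text
t 15.6 p [636.  -86.6 131. ] x [-0.999  0.041  0.007] y [0.041 0.999 0.007] z [-0.007  0.007 -1.   ] q [-14.  21.  13.  83.   0. -12.] F [-1.8 -0.2 -2.4] open 0.2 0.0
shift [-0.5 -2.8 55. ]
turn [ 0.007 -0.007  0.004]
[477.  251.5] [11. 16.] [673.9  65.5  54. ] [694.4  92.   18. ]
[252.5 211. ] [42. 41.] [636.9 -89.2  54. ] [650.9 -90.1  18. ]
knob 0.71 [456.3 215.9  87.6  79.1]
knob 0.26 [252.7 212.   39.   41.6]
lock_top 0.66 [254.2 212.6  44.4  44.9]
```

Call:
arm_command(series=[{"ax": 0.004,"ay": -0.004,"az": 0,"dx": -0.5,"dy": -2.8,"dz": 10,"hand": 0},{"ax": 0,"ay": 0,"az": 0,"dx": 0,"dy": 0,"dz": 20,"hand": 0},{"ax": 0,"ay": 0,"az": 0,"dx": 0,"dy": 0,"dz": 20,"hand": 0},{"ax": 0,"ay": 0,"az": 0,"dx": 0,"dy": 0,"dz": 4,"hand": 0},{"ax": 0,"ay": 0,"az": 0,"dx": 0,"dy": 0,"dz": 3,"hand": 0},{"ax": 0,"ay": 0,"az": 0,"dx": 0,"dy": 0,"dz": 3,"hand": 0},{"ax": 0,"ay": 0,"az": 0,"dx": 0,"dy": 0,"dz": 3,"hand": 0}])

```text
time_s: 16.33
ee_pos: [635.3, -91.4, 79.5]
tool_rot: [0.021, 1.0, -0.001, 0.004]
wrist_force: [0.1, 0.7, 0.3]
opening: -0.0
gripper_force: 0.0
```

Call:
arm_command(series=[{"ax": 0,"ay": 0,"az": 0,"dx": 0,"dy": 0,"dz": 2,"hand": 0},{"ax": 0,"ay": 0,"az": 0,"dx": 0,"dy": 0,"dz": 2,"hand": 0},{"ax": 0,"ay": 0,"az": 0,"dx": 0,"dy": 0,"dz": 0,"hand": 0}])

```text
time_s: 16.58
ee_pos: [634.7, -91.0, 73.7]
tool_rot: [0.021, 1.0, -0.001, 0.003]
wrist_force: [-0.6, 0.1, 0.3]
opening: 0.0
gripper_force: 0.0
```

Call:
arm_command(series=[{"ax": 0,"ay": 0,"az": 0,"dx": -1.5,"dy": 1.5,"dz": 0,"hand": 0},{"ax": 0,"ay": 0,"az": 0,"dx": 0,"dy": 0,"dz": 2,"hand": 0},{"ax": 0,"ay": 0,"az": 0,"dx": 0,"dy": 0,"dz": 2,"hand": 0},{"ax": 0,"ay": 0,"az": 0,"dx": 0,"dy": 0,"dz": 2,"hand": 0},{"ax": 0,"ay": 0,"az": 0,"dx": 0,"dy": 0,"dz": 0,"hand": 0}])

```text
time_s: 17.0
ee_pos: [636.8, -89.5, 67.8]
tool_rot: [0.021, 1.0, -0.0, 0.003]
wrist_force: [1.7, -0.4, 1.7]
opening: -0.0
gripper_force: 0.7
```

Call:
arm_command(series=[{"ax": 0,"ay": 0,"az": 0,"dx": 0,"dy": 0,"dz": 2,"hand": 0},{"ax": 0,"ay": 0,"az": 0,"dx": 0,"dy": 0,"dz": 2,"hand": 0},{"ax": 0,"ay": 0,"az": 0,"dx": 0,"dy": 0,"dz": 1.5,"hand": 0},{"ax": 0,"ay": 0,"az": 0,"dx": 0,"dy": 0,"dz": 0,"hand": 0}])

```text
time_s: 17.33
ee_pos: [636.7, -89.5, 61.9]
tool_rot: [0.021, 1.0, -0.0, 0.003]
wrist_force: [0.2, 0.8, 1.7]
opening: 0.2
gripper_force: 0.9
```

Call:
arm_command(series=[{"ax": 0,"ay": 0,"az": 0,"dx": 0,"dy": 0,"dz": 1.5,"hand": 0},{"ax": 0,"ay": 0,"az": 0,"dx": 0,"dy": 0,"dz": 0,"hand": 0}])

```text
time_s: 17.5
ee_pos: [636.7, -89.5, 61.0]
tool_rot: [0.021, 1.0, -0.0, 0.003]
wrist_force: [1.2, 1.1, 4.4]
opening: -0.0
gripper_force: 2.3
```

Call:
arm_command(series=[{"ax": 0,"ay": 0,"az": 0,"dx": 0,"dy": 0,"dz": 1,"hand": 0},{"ax": 0,"ay": 0,"az": 0,"dx": 0,"dy": 0,"dz": 0,"hand": 0}])

```text
time_s: 17.67
ee_pos: [636.7, -89.6, 61.0]
tool_rot: [0.021, 1.0, -0.001, 0.003]
wrist_force: [-0.9, 0.8, 8.0]
opening: -0.1
gripper_force: 3.8
```

Call:
arm_command(series=[{"ax": 0,"ay": 0,"az": 0,"dx": 0,"dy": 0,"dz": 1,"hand": 0},{"ax": 0,"ay": 0,"az": 0,"dx": 0,"dy": 0,"dz": 0,"hand": 0}])

```text
time_s: 17.83
ee_pos: [636.8, -89.6, 61.0]
tool_rot: [0.021, 1.0, -0.001, 0.004]
wrist_force: [-2.2, 1.3, 11.1]
opening: 0.2
gripper_force: 5.4
```

Call:
arm_command(series=[{"ax": 0,"ay": 0,"az": 0,"dx": 0,"dy": 0,"dz": -22,"hand": 0},{"ax": 0,"ay": 0,"az": 0,"dx": 0,"dy": 0,"dz": -35,"hand": 0},{"ax": 0,"ay": 0,"az": 0,"dx": 0,"dy": 0,"dz": -35,"hand": 0},{"ax": 0,"ay": 0,"az": 0,"dx": 0,"dy": 22,"dz": 0,"hand": 50},{"ax": 0,"ay": 0,"az": 0,"dx": 0,"dy": 22,"dz": 0,"hand": 50},{"ax": 0,"ay": 0,"az": 0,"dx": 0,"dy": 22,"dz": 0,"hand": 50},{"ax": 0,"ay": 0,"az": 0,"dx": 0,"dy": 22,"dz": 0,"hand": 50},{"ax": 0,"ay": 0,"az": 0,"dx": 0,"dy": 22,"dz": 0,"hand": 50},{"ax": 0,"ay": 0,"az": 0,"dx": 0,"dy": 24,"dz": 0,"hand": 50},{"ax": 0,"ay": 0,"az": 0,"dx": 0,"dy": 0,"dz": 0,"hand": 50}])

```text
time_s: 18.67
ee_pos: [640.0, 48.4, 148.5]
tool_rot: [0.019, 1.0, 0.0, 0.001]
wrist_force: [-1.5, -0.3, -0.6]
opening: 50.4
gripper_force: 0.0
```

```bash
cat > m.py <<'E'
from h import *
def comps(s,lo,hi,amin,z):
    hsv=cv2.cvtColor(s['image'],cv2.COLOR_RGB2HSV);n,l,a,c=cv2.connectedComponentsWithStats(cv2.inRange(hsv,lo,hi))
    for i in range(1,n):
        if a[i,4]>=amin: print(a[i],c[i].round(1),at(s,*c[i],z).round(1))
show();delta(p=[643.5,45,65],y=[.045,.999,0],z=[0,0,-1])
s=manip.snapshot('wrist');save(s,'wk%d'%(1000*manip.get_state()['time_s']))
print('red');comps(s,(0,170,80),(6,255,255),40,18)
print('orange');comps(s,(8,150,120),(16,255,255),25,23)
for l,z in(('knob',85),('mark',18),('pointer',23)):
  for r in manip.recognise(s,l)[:3]: print(l,r['p'],np.round(r['box'],1),at(s,*r['box'][:2],z).round(1))
t=manip.snapshot('top')
for l,z in(('knob',85),('lock_top',44)):
  for r in manip.recognise(t,l)[:3]: print('top',l,r['p'],np.round(r['box'],1),at(t,*r['box'][:2],z).round(1))
E
python3 m.py
```

```text
t 18.67 p [640.   48.4 148.5] x [-0.999  0.038 -0.001] y [0.038 0.999 0.001] z [ 0.001  0.001 -1.   ] q [-2. 20. 14. 84.  0.  1.] F [-1.5 -0.3 -0.6] open 50.4 0.0
shift [-3.6 -3.4 83.5]
turn [0.001 0.001 0.007]
red
[  55  183   38   36 1045] [ 73.1 200.1] [ 647.4 -104.9   18. ]
[304 215  14  34 312] [310.6 230.2] [682.5  92.8  18. ]
[ 460  323   52   48 1199] [493.3 339.1] [804.7 270.8  18. ]
orange
[    0    46   425    82 25653] [225.3  93.4] [567.1  27.9  23. ]
[  0 132   9  38 175] [  2.4 155.7] [ 606.9 -149.2   23. ]
[452 162  60  10 257] [486.7 165.4] [629.4 230.   23. ]
[450 170  13   9  42] [456.1 174.9] [636.3 207.1  23. ]
[489 181  12   6  28] [494.3 184. ] [645.1 238.8  23. ]
[    0   186   187   152 12578] [ 68.9 274.9] [ 715.1 -120.4   23. ]
[  329   196   183   129 12655] [447.5 266.8] [719.8 212.1  23. ]
[ 201  237  109   62 4169] [248.8 265.3] [711.5  38.6  23. ]
[ 76 352  11  15  47] [ 81.1 358.9] [ 808.4 -128.8   23. ]
[427 353  11  14  46] [431.7 358.8] [821.4 211.1  23. ]
[370 356  32  28 584] [381.7 372.3] [836.5 164.   23. ]
[112 372  16  12 102] [119.7 379.4] [835.5 -95.7  23. ]
knob 0.67 [252.7 206.7  47.7  78. ] [633.4  46.   85. ]
mark 0.92 [309.6 233.   13.3  36.6] [685.  92.  18.]
mark 0.52 [ 75.8 199.9  33.7  36.9] [ 647.2 -102.6   18. ]
pointer 0.86 [252.8 210.4  49.6  75.4] [660.3  44.2  23. ]
top knob 0.54 [268.5 208.3 219.   52.5] [475.6 -19.   85. ]
```

Call:
arm_command(series=[{"ax": 0,"ay": 0,"az": 0.007,"dx": -3,"dy": -3.4,"dz": 3,"hand": 50},{"ax": 0,"ay": 0,"az": 0,"dx": 0,"dy": 0,"dz": 16,"hand": 50},{"ax": 0,"ay": 0,"az": 0,"dx": 0,"dy": 0,"dz": 16,"hand": 50},{"ax": 0,"ay": 0,"az": 0,"dx": 0,"dy": 0,"dz": 16,"hand": 50},{"ax": 0,"ay": 0,"az": 0,"dx": 0,"dy": 0,"dz": 16,"hand": 50},{"ax": 0,"ay": 0,"az": 0,"dx": 0,"dy": 0,"dz": 12,"hand": 50},{"ax": 0,"ay": 0,"az": 0,"dx": 0,"dy": 0,"dz": 4,"hand": 50},{"ax": 0,"ay": 0,"az": 0,"dx": 0,"dy": 0,"dz": 0,"hand": 50}])

```text
time_s: 19.68
ee_pos: [643.5, 40.3, 65.4]
tool_rot: [0.025, 1.0, -0.001, 0.001]
wrist_force: [-0.8, -0.5, -0.5]
opening: 50.2
gripper_force: 0.0
```

Call:
arm_command(series=[{"ax": 0,"ay": 0,"az": 0,"dx": 0,"dy": 0,"dz": 0,"hand": 30},{"ax": 0,"ay": 0,"az": 0,"dx": 0,"dy": 0,"dz": 0,"hand": 24},{"ax": 0,"ay": 0,"az": 0,"dx": 0,"dy": 0,"dz": 0,"hand": 20},{"ax": 0,"ay": 0,"az": 0,"dx": 0,"dy": 0,"dz": 0,"hand": 12},{"ax": 0,"ay": 0,"az": 0,"dx": 0,"dy": 0,"dz": 0,"hand": 12},{"ax": 0,"ay": 0,"az": 0,"dx": 0,"dy": 0,"dz": 0,"hand": 12},{"ax": 0,"ay": 0,"az": 0,"dx": 0,"dy": 0,"dz": 0,"hand": 12}], grip_force=45)

```text
time_s: 20.27
ee_pos: [645.8, 45.6, 69.3]
tool_rot: [0.023, 1.0, 0.004, 0.004]
wrist_force: [0.2, 10.6, 1.3]
opening: 18.8
gripper_force: 43.9
```

```bash
python3 - <<'E'
from h import *
show()
E
```

```text
t 20.27 p [645.8  45.6  69.3] x [-0.999  0.046 -0.008] y [0.046 0.999 0.008] z [ 0.008  0.008 -1.   ] q [-2. 22.  8. 75.  0.  1.] F [ 0.2 10.6  1.3] open 18.8 43.9
```

Call:
arm_command(series=[{"ax": 0,"ay": 0,"az": 0,"dx": 0,"dy": 5,"dz": 0,"hand": 12},{"ax": 0,"ay": 0,"az": 0,"dx": 0,"dy": 7,"dz": 0,"hand": 12},{"ax": 0,"ay": 0,"az": 0,"dx": 0,"dy": 7,"dz": 0,"hand": 12},{"ax": 0,"ay": 0,"az": 0,"dx": 0,"dy": 7,"dz": 0,"hand": 12},{"ax": 0,"ay": 0,"az": 0,"dx": 0,"dy": 7,"dz": 0,"hand": 12},{"ax": 0,"ay": 0,"az": 0,"dx": 0,"dy": 7,"dz": 0,"hand": 12},{"ax": 0,"ay": 0,"az": 0,"dx": 0,"dy": 6,"dz": 0,"hand": 12},{"ax": 0,"ay": 0,"az": 0,"dx": 0,"dy": 0,"dz": 0,"hand": 12},{"ax": 0,"ay": 0,"az": 0,"dx": 0,"dy": 0,"dz": 0,"hand": 12}])

```text
time_s: 21.02
ee_pos: [647.6, 86.4, 69.2]
tool_rot: [0.025, 1.0, -0.001, 0.003]
wrist_force: [-2.9, -4.9, 6.4]
opening: 18.6
gripper_force: 44.6
```

```bash
python3 - <<'E'
from h import *
show()
for n in('wrist','top','side'):
  s=manip.snapshot(n);save(s,'z'+n)
  for l,z in(('mark',18),('pointer',23),('knob',85)):
    for r in manip.recognise(s,l)[:2]: print(n,l,round(r['p'],2),np.round(r['box'],1),at(s,*r['box'][:2],z).round(1))
E
```

```text
t 21.02 p [647.6  86.4  69.2] x [-0.999  0.05  -0.007] y [ 0.05   0.999 -0.003] z [ 0.007 -0.003 -1.   ] q [ 2. 23.  9. 76. -0.  5.] F [-2.9 -4.9  6.4] open 18.6 44.6
wrist pointer 0.86 [216.6 252.6 139.2 120.5] [662.5  61.6  23. ]
wrist knob 0.95 [214.8 250.7 143.3 124. ] [627.6  71.4  85. ]
top pointer 0.65 [249.2 150.8  13.8   7.7] [640.7  34.7  23. ]
top pointer 0.38 [245.2 213.4   5.4  16.1] [468.6  42.9  23. ]
top knob 0.49 [244.8 151.6  14.1   6.9] [623.3  43.9  85. ]
side pointer 0.28 [193.4 198.8  25.   28.4] [642.2  63.5  23. ]
side pointer 0.27 [265.  182.4  13.   34. ] [494.5 -77.6  23. ]
side knob 0.71 [316.6 117.7  46.6  20.6] [ 443.3 -347.6   85. ]
side knob 0.59 [188.1 199.4  25.9  27. ] [617.5 118.6  85. ]
```

Call:
arm_command(series=[{"ax": 0,"ay": 0,"az": 0,"dx": 0,"dy": 4.4,"dz": 0,"hand": 12},{"ax": 0,"ay": 0,"az": 0,"dx": 0,"dy": 4,"dz": 0,"hand": 12},{"ax": 0,"ay": 0,"az": 0,"dx": 0,"dy": 0,"dz": 0,"hand": 12},{"ax": 0,"ay": 0,"az": 0,"dx": 0,"dy": 0,"dz": 0,"hand": 12}])

```text
time_s: 21.95
ee_pos: [647.9, 94.4, 69.2]
tool_rot: [0.025, 1.0, -0.002, 0.003]
wrist_force: [-2.6, -5.0, 6.6]
opening: 19.2
gripper_force: 44.6
```

```bash
python3 - <<'E'
from h import *
show()
ims=[]
for n in('wrist','top','side'):
  s=manip.snapshot(n)
  u,v=proj(s,[682.5,93,18]).round().astype(int);print(n,u,v,proj(s,[682.5,93,23]).round(1))
  h=45 if n=='wrist' else 18
  im=cv2.copyMakeBorder(s['image'],h,h,h,h,cv2.BORDER_CONSTANT)[v:v+2*h,u:u+2*h]
  ims.append(cv2.resize(im,(264,264),interpolation=cv2.INTER_CUBIC))
cv2.imwrite('pics/f.png',np.hstack(ims)[:,:,::-1])
E
```

```text
t 21.95 p [647.9  94.4  69.2] x [-0.999  0.05  -0.007] y [ 0.05   0.999 -0.003] z [ 0.007 -0.003 -1.   ] q [ 3. 23.  9. 76. -0.  5.] F [-2.6 -5.   6.6] open 19.2 44.6
wrist 258 275 [258.  279.7]
top 228 136 [228.2 135.8]
side 175 203 [174.6 201.3]
```

View pics/f.png

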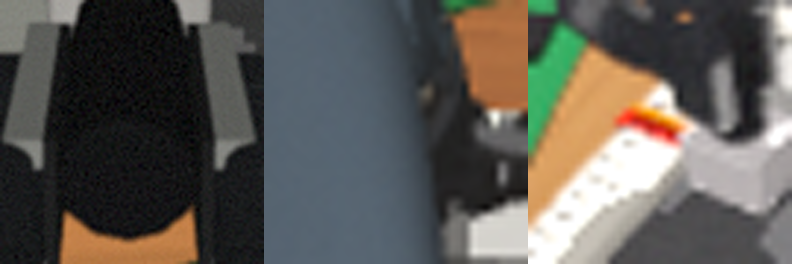

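The right tile (side view) shows the orange pointer over the red band at about (652,122). Now a numeric check.

```bash
python3 - <<'E'
from h import *
s=manip.snapshot('side');d=np.array([.046,.999,0])
im=s['image'].astype(float);b=np.array([683,93.,18])
M=cv2.getPerspectiveTransform(np.float32([proj(s,b+d*i+np.array([.999,-.046,0])*j) for i,j in((-20,-8),(20,-8),(20,8),(-20,8))]),np.float32([[0,0],[80,0],[80,32],[0,32]]))
w=cv2.warpPerspective(s['image'],M,(81,33),flags=cv2.INTER_LINEAR)
for i in range(20,61,3): print((i-40)/2,w[10:24,i].mean(0).round(0))
for z in(18,23):
  print(z,(cv2.perspectiveTransform(np.float32([[proj(s,[683,93,z])]]),M)[0,0]-[40,16])/2)
E
```

```text
-10.0 [215. 194. 170.]
-8.5 [242. 207. 160.]
-7.0 [251. 192. 110.]
-5.5 [241. 154.  51.]
-4.0 [222. 112.  23.]
-2.5 [208.  73.  21.]
-1.0 [211.  56.  32.]
0.5 [228.  72.  59.]
2.0 [244. 112. 100.]
3.5 [249. 162. 151.]
5.0 [251. 211. 202.]
6.5 [254. 244. 240.]
8.0 [255. 254. 253.]
9.5 [254. 254. 254.]
18 [-7.62939453e-06  2.57492065e-05]
23 [-3.50666618  3.27737331]
```

Call:
arm_command(series=[{"ax": 0,"ay": 0,"az": 0,"dx": 0,"dy": 0.7,"dz": 0,"hand": 12},{"ax": 0,"ay": 0,"az": 0,"dx": 0,"dy": 0,"dz": 0,"hand": 12},{"ax": 0,"ay": 0,"az": 0,"dx": 0,"dy": 0,"dz": 0,"hand": 12},{"ax": 0,"ay": 0,"az": 0,"dx": 0,"dy": 0,"dz": 0,"hand": 12}])

```text
time_s: 22.48
ee_pos: [647.9, 94.8, 69.2]
tool_rot: [0.025, 1.0, -0.002, 0.003]
wrist_force: [-2.5, -5.3, 5.6]
opening: 18.4
gripper_force: 44.6
```

```bash
python3 - <<'E'
from h import *
show();print(manip.sign_off())
E
```

```text
t 22.48 p [647.9  94.8  69.2] x [-0.999  0.051 -0.007] y [ 0.051  0.999 -0.003] z [ 0.007 -0.003 -1.   ] q [ 3. 23.  9. 76. -0.  5.] F [-2.5 -5.3  5.6] open 18.4 44.6
the job is handed in; nothing more can be done
None
```

The job is handed in at 22.5 s: the blue capacitor stands upright in its lane, the lock is fully down, and the gripper is still holding the knob with the pointer over the red band, within about 1 mm of its middle by my measurements; no verdict came back.

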